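Zero the height readout, then hold the drive lift at the top of its cam

TASK

Before measuring the disc-drive deck at full height, zero the height readout while the lift stage is still down: take the metal stylus out of its wooden block, press the small sunken button on the readout all the way in with the stylus tip, and stand the stylus back in its hole. Then take the cam lever of the lift jig by its side handle bar and swing it up until the lever stands straight up, where the cam lifts the stage highest (further over, the stage sinks again), and finish while holding the lever there by the bar, because its spring pulls it back down. Leave the jar, the steel ring and the sheet-metal bracket alone.

Things in the scene. Friction and masses are not known exactly. Their poses are not given: they have to be found in the camera images.
- jig: Fixed lift jig: aluminium base plate 170 x 140 x 12 mm, with a black disc-drive deck (the lift stage) on it, a dial gauge on a post (158 mm high) on its +y side over the deck, and the cam lever on its -y side. Origin on the bench under the base, z up; its x axis is square to the lever's hinge axis and lies in the swing plane. The lever at rest points to the jig's -x.
- lever_axis (a point): Point on the lever's hinge axis (the axis is the jig's y axis direction), 55 mm above the bench, level with the middle of the handle bar along y; it does not move. Axes parallel to the jig's.
- bar_mid (a point): Centre of the black round side handle bar at the end of the cam lever: 14 mm diameter, about 60 mm long, parallel to the jig's y axis, 90 mm from lever_axis. The steel arm (8 mm thick) meets its +y end, face 29 mm from here; -y end free. At rest it lies to the jig's -x of the axis, 0.27 rad above level (79 mm above bench); upright, 145 mm above bench. It may turn in the fingers.
- cam_lever (a joint): Lever angle, rad: 0 = at rest against its lower stop, grows as the lever is swung up and over towards the jig's +x; 1.30 = straight up, the top of the cam; end stop at 1.75. A spring always pulls it back to 0: about 3 N at the bar at rest and 5 N when upright.
- lift_stage (a joint): Height of the lift stage, m: 0 at rest, 0.0117 at the top of the cam (lever upright), less on both sides of it. Moves with the lever only.
- readout: Fixed light grey readout box 120 x 85 x 40 mm (x, y, z), blank screen on the +x half of its top, round well with the zero button in the -x half. Origin under its centre.
- button_top (a point): Centre of the top face of the round zero button (12.4 mm diameter), which lies 5 mm below the readout's top face (35 mm above the bench) at the bottom of a 15 mm wide round well. Moves down with the button.
- zero_button (a joint): Press depth of the zero button, m: 0 = out, 0.004 = all the way in; springs back. About 1.5 N to start, 4.5 N all the way in.
- holder: Fixed wooden block 65 x 65 x 50 mm with one upright round hole, 18 mm wide, 45 mm deep, in the middle. Origin under its centre.
- holder_mouth (a point): Centre of the hole's mouth, on the block's top face, 50 mm above the bench.
- stylus_mid (a point): Centre (half-way up, on the axis) of the loose aluminium stylus: 130 mm long, round body 16 mm diameter, with a 6 mm diameter, 12 mm long tip at its lower end and a 6 mm cone between; 35 to 70 g. Its z axis points from the tip to the top end. It starts upright in the holder, tip down, tip 5 mm above the bench, top 135 mm above the bench.
- stylus_tip (a point): Centre of the flat end of the stylus tip, 65 mm below stylus_mid along its axis.
- stylus: The same stylus as a body; origin at the end of its tip.
- grease_jar: Bystander: clear jar with white lid, 44 mm diameter, 45 mm high; origin under its centre.
- bearing_ring: Bystander: steel ring lying flat, 52 mm outside diameter, 18 mm high; origin under its centre.
- bracket: Bystander: sheet-steel tray-shaped bracket 100 x 70 x 14 mm; origin under its centre.
There are look-alikes about, which are no part of the job. Leave any orange look-alike of the stylus alone. Of the things shaped like the holder, the wooden one is meant.

How it is judged:
By the outcome, as a careful person would: the job done as asked, in the order asked, and still so for the second after the job is handed in, while the arm keeps its last pose, push and grip.
It also fails if it takes over 72 s, if anything falls off the work surface, if the arm or the gripper's body presses on something with over 40 N, if the wrist force passes 120 N, or if a joint passes its speed limit or range.

ROBOT

A 6-joint arm with a two-finger parallel gripper is mounted at the origin on the work surface. World frame = base frame: x ahead of the robot, y to its left, z up, the work surface at z = 0. Lengths are in m, angles in degrees, forces in N, time in s.
With the tool pointing down it reaches from about 0.3 to 0.85 m from the base axis. Payload 4.2 kg.
Tool frame: the origin (TCP) lies at the very end of the fingers, on their centre line; the grasp point (between the pads) lies 19 mm behind it; z points along the fingers, y is the direction in which the jaws open and shut (so a half turn about z gives the same grasp; the last joint's range is limited). The gripper opens to 91 mm and grips with 3 to 60 N. Pads are 32 mm wide; open, the fingers measure 118 mm over their backs; the gripper's body (76 mm by 178 mm) begins 60 mm behind the grasp point.
Start: joints at [64.973, 18.312, 89.639, -0, 72.044, -1.146], TCP at [0.233, 0.526, 0.214] pointing down, gripper open.
Joint ranges: [-177.97, 177.97], [-48.28, 115.42], [12.27, 149.76], [-77.06, 257.06], [2.81, 150.46], [-146.56, 146.56]. Speed limits (degrees/s): [147.25, 147.25, 180, 180, 180, 180].

INTERFACE

Orientations are given as [roll, pitch, yaw] about the fixed x, y, z axes, in that order (R = Rz(yaw) Ry(pitch) Rx(roll)).
In Python, from workcell import env gives the robot as it stands.
- The arm moves only by the tool drive_tool, never from a script. Its argument "motion" is a list of rows, each a list of 6 numbers: the shift along the tool's x, y, z in m, then the turn, a rotation vector about the tool's x, y, z in rad. A call has exactly 5 rows; each row shifts and turns the commanded pose from where the row before left it, along the tool's axes as they then stand; what a row does not reach is not made up. A row lasts 1/8 s, in which the tool goes at most 62.5 mm and 10.7 degrees, less where a joint would pass 70% of its speed; a pose out of reach is approached as far as the arm can. A call is refused whole if a number of a shift passes 0.0625 or a number of a turn 0.188, either way. A call with a gripper value outside its range is refused whole. "hand" is the gripper command: -1 is shut, 1 is fully open, values between are in proportion, set as the call begins (left out, the last holds). The fingers move at their own pace and stop on an object; "force" is the grip in N (left out, the last holds). Time passes only in rows, so rows that do not move let the fingers close, or fill a call up. It gives the time, the measured TCP pose, the force and the opening at its end, in the units of the state.
- env.get_obs(): the state, without advancing time (a new reading comes with each control period).
- env.get_image(name): name is "side" or "top"; returns (picture, depth): 400x640x3 uint8, blue, green, red; 400x640 float32, m along the optical axis (not along the pixel's ray), 0 where there is no reading.
- env.camera_params(name): a dict with "mtx" (3x3 intrinsics, pixels), "distortion" ([k1, k2, p1, p2, k3] as OpenCV has them; the pictures are not rectified), "T" (4x4, takes a point from camera to world coordinates). Camera axes: x right, y down, z forward; pixel columns grow to the right and rows downward; lengths in m; the calibration is good to about 2 mm. A picture is of the moment at which its call begins. camera_params takes no time and is no camera call.
- env.finish_job(): hands the job in, once; it reports no verdict.
The state is a dict: "time_s": time; "q": joint angles; "joint_vel": joint speeds; "tau": joint torques, N m; "tool_pos": TCP position; "tcp_rot": TCP orientation; "ft_force": force on the tool from outside, world axes, zero at the start; "torque": the same for the moment, N m; "grip_width": opening from 0.0 (shut) to 1.0 (fully open).
Only numpy, scipy, OpenCV 4.12 (cv2) and the standard library are available. Lean on these libraries where they do the work, as an engineer would, in place of code of your own. Each camera call takes 0.05 s, during which the arm holds its last target. There are 200 camera calls.

## Working session

There is one attempt and no reset: what is moved stays moved. The work goes in short steps, Python scripts to look and compute and a tool call to move; the robot and the scene stay as the last step left them, time stands still between calls to the robot, and variables do not carry over. Pictures are saved under pics/ and viewed, about 8 in all and at most 12, crops included, and the job is handed in when it is done.

Besides the shell and the picture viewer there is one more tool, called after "Call:" in YAML: its name, and indented under it one key for each argument. drive_tool: Moves the arm, as the interface text tells. Its arguments: {"type":"object","properties":{"motion":{"type":"array"},"hand":{"type":"number"},"force":{"type":"number"}},"required":["motion"]}

```bash
mkdir -p pics; ls; cat > h.py <<'E'
import numpy as np, cv2
from workcell import env
def grab(n):
    im,d=env.get_image(n); return im.copy(),d.copy()
def ray(n,uv):
    c=env.camera_params(n);T=np.array(c["T"])
    p=cv2.undistortPoints(np.array([[uv]],float),np.array(c["mtx"]),np.array(c["distortion"]))[0,0]
    return T[:3,3],T[:3,:3]@np.array([p[0],p[1],1.])
def onz(n,uv,z):
    o,r=ray(n,uv);return o+r*(z-o[2])/r[2]
def bydepth(n,uv,d):
    o,r=ray(n,uv);return o+r*d
def two(uva,uvb,a="side",b="top"):
    o1,r1=ray(a,uva);o2,r2=ray(b,uvb)
    A=np.stack([r1,-r2],1);s=np.linalg.lstsq(A,o2-o1,rcond=None)[0]
    p,q=o1+r1*s[0],o2+r2*s[1];return (p+q)/2,np.linalg.norm(p-q)
def proj(n,P):
    c=env.camera_params(n);Ti=np.linalg.inv(np.array(c["T"]))
    return cv2.projectPoints(np.array(P,float).reshape(-1,1,3),cv2.Rodrigues(Ti[:3,:3])[0],Ti[:3,3],np.array(c["mtx"]),np.array(c["distortion"]))[0][:,0]
E
python3 - <<'E'
from h import *
print(env.get_obs())
for n in("side","top"):
    im,d=grab(n);cv2.imwrite(f"pics/{n}0.png",im);np.save(f"pics/{n}0.npy",d);print(n,np.round(env.camera_params(n)["T"],3))
E
```

```text
pics
{'time_s': 0.0, 'q': array([ 6.49736369e+01,  1.83516148e+01,  8.97057444e+01,  1.01030509e-03,
        7.20454535e+01, -1.14564241e+00]), 'joint_vel': array([-0.05793582,  0.06306826,  0.05520079,  0.02901969, -0.03275054,
        0.05339855]), 'tau': array([ 1.05893843e-03, -4.12481439e+01, -2.31975317e+01,  7.28901615e-02,
        4.59188386e-02, -1.13041083e-04]), 'tool_pos': array([0.23255531, 0.52531576, 0.21312505]), 'tcp_rot': array([-1.79897227e+02, -3.01597797e-03,  1.56118964e+02]), 'ft_force': array([-0.46136329, -0.18582176,  1.38398293]), 'torque': array([-0.00421094, -0.06002412,  0.05223144]), 'grip_width': 0.9973256964115569}
side [[-0.941 -0.248  0.229  0.433]
 [-0.337  0.692 -0.639  0.487]
 [-0.    -0.678 -0.735  0.652]
 [ 0.     0.     0.     1.   ]]
top [[ 0.021 -0.987  0.161  0.509]
 [-1.    -0.021 -0.    -0.031]
 [ 0.004 -0.161 -0.987  0.95 ]
 [ 0.     0.     0.     1.   ]]
```

View pics/side0.png

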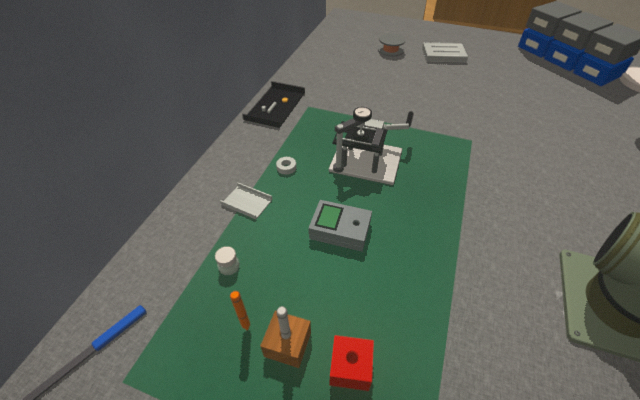

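View pics/top0.png

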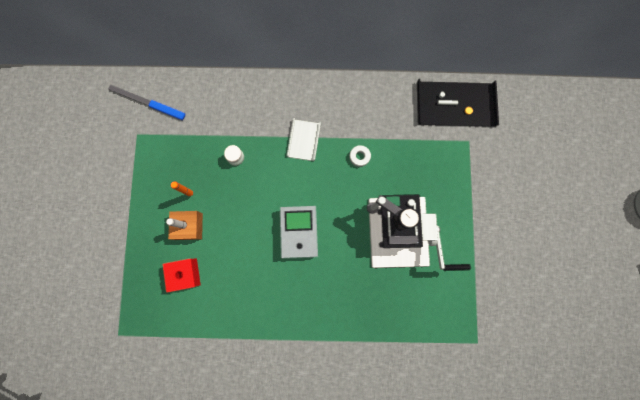

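Side view: stylus candidates are the metal one in the wooden block (283,310), and the orange one (241,310). The holder candidates are the wooden block (287,338) and the red block (352,362). Metal in wood fits the description. Readout is at (340,225) with its button at (356,222). The lever bar is at (409,118) in side and (457,267) in top. I'll confirm these in an enlarged crop.

```bash
python3 - <<'E'
import cv2,numpy as np
s=cv2.imread("pics/side0.png");t=cv2.imread("pics/top0.png")
def c(im,x,y,w,h):return cv2.resize(im[y:y+h,x:x+w],(400,300),interpolation=cv2.INTER_CUBIC)
cv2.imwrite("pics/crop1.png",np.vstack([np.hstack([c(s,230,290,100,75),c(t,150,195,80,60)]),np.hstack([c(s,330,95,100,75),c(t,400,215,80,60)])]))
E
```

```text
(no output)
```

View pics/crop1.png

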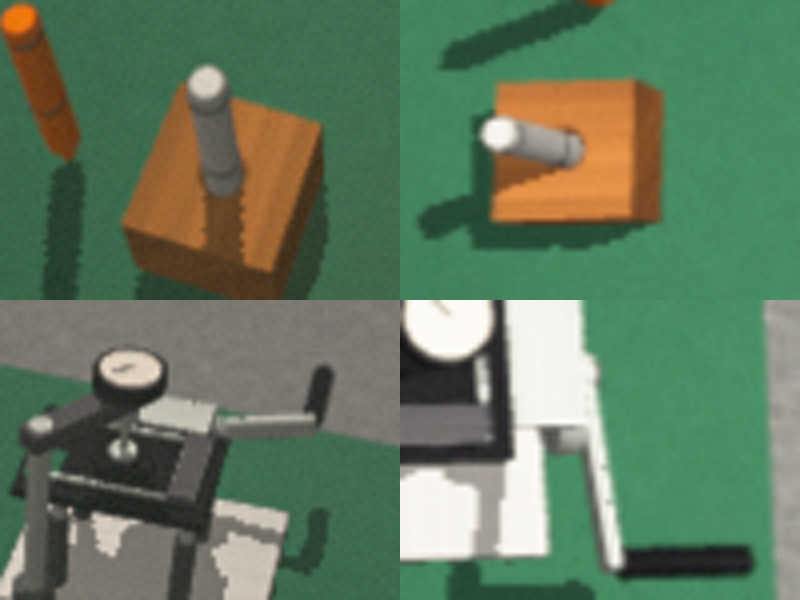

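Confirmed: the grey metal stylus stands in the wooden block, with its top at side (282,310.5) and top-view (170,221.6). The orange one is loose next to it. The black bar is at side (409.7,119) and top-view (457,267). The arm meets it at the left end in the top view, which is +y.

```bash
cat > m.py <<'E'
from h import *
s=cv2.imread("pics/side0.png");t=cv2.imread("pics/top0.png");ds=np.load("pics/side0.npy");dt=np.load("pics/top0.npy")
p=lambda *a:print(*[np.round(x,4) if not isinstance(x,str) else x for x in a])
def blob(im,box,lo,hi,hsv=True):
    x,y,w,h=box;r=im[y:y+h,x:x+w];r=cv2.cvtColor(r,cv2.COLOR_BGR2HSV) if hsv else r
    m=cv2.inRange(r,lo,hi);n,l,st,ce=cv2.connectedComponentsWithStats(m);k=1+st[1:,4].argmax()
    mm=(l==k).astype(np.uint8);return ce[k]+[x,y],st[k,4],mm
if __name__=="__main__":
    p("sty top",*two((281.8,310.5),(170,221.6)))
    p("holder top",*two((286.5,334),(182.6,225)))
    for c in[(496,82),(633,80),(631,220),(492,220)]: p(" hc",onz("top",((c[0]-400)/5+150,c[1]/5+195),.05))
    for c in[(187,82),(322,124),(272,272),(123,225)]: p(" hcs",onz("side",(c[0]/4+230,c[1]/4+290),.05))
    # button: darkest blob
    bs,a1,_=blob(s,(348,215,16,15),(0,0,0),(179,255,75));bt,a2,_=blob(t,(290,236,18,18),(0,0,0),(179,255,75))
    p("btn px",bs,a1,bt,a2,*two(bs,bt)); p(onz("side",bs,.037),onz("top",bt,.037))
    p("bar",*two((409.75,119),(457,267.2)))
    for u in[(443.8,267.4),(470.4,267)]:p(" bar end z.079",onz("top",u,.079))
    for n,d,u in(("side",ds,(281,312)),("top",dt,(170,222)),("side",ds,(410,119)),("top",dt,(457,267)),("top",dt,(299,232)),("top",dt,(299,246))):p(n,u,bydepth(n,u,d[u[1],u[0]]))
def c(im,x,y,w,h):return cv2.resize(im[y:y+h,x:x+w],(400,300),interpolation=cv2.INTER_CUBIC)
cv2.imwrite("pics/crop2.png",np.hstack([c(s,300,190,80,60),c(t,260,200,80,60)]))
E
python3 m.py
```

```text
sty top [0.5745 0.275  0.1309] 0.0009
holder top [0.5736 0.2762 0.0454] 0.0018
 hc [0.6056 0.3092 0.05  ]
 hc [0.608 0.244 0.05 ]
 hc [0.5421 0.2405 0.05  ]
 hc [0.5406 0.3059 0.05  ]
 hcs [0.6043 0.2451 0.05  ]
 hcs [0.5421 0.2429 0.05  ]
 hcs [0.5388 0.3073 0.05  ]
 hcs [0.6031 0.3107 0.05  ]
btn px [355.5 222.6] 20 [298.8824 245.5882] 17 [5.323e-01 1.000e-04 3.710e-02] 0.0004
[5.321e-01 1.000e-04 3.700e-02] [5.325e-01 2.000e-04 3.700e-02]
bar [ 0.489  -0.3595  0.0748] 0.0019
 bar end z.079 [ 0.4891 -0.3279  0.079 ]
 bar end z.079 [ 0.491  -0.3883  0.079 ]
side [281 312] [0.5733 0.2789 0.1342]
top [170 222] [0.5735 0.2725 0.1377]
side [410 119] [ 0.4864 -0.3442  0.0856]
top [457 267] [ 0.4907 -0.3542  0.0887]
top [299 232] [0.5643 0.0006 0.0399]
top [299 246] [ 5.315e-01 -1.000e-04  3.690e-02]
```

View pics/crop2.png

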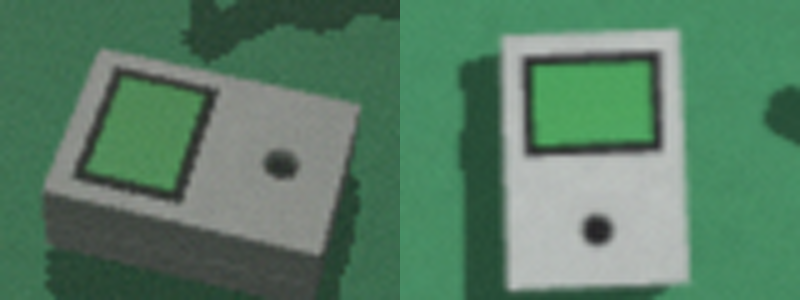

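Readout: the well is at side (356.2,222.8) and top-view (299.4,246), which both views put at about (0.531, 0.000). Next I'll write a helper that works out rows in tool axes, and fit the jig direction.

```bash
cat > go.py <<'E'
import sys
from h import *
from scipy.spatial.transform import Rotation as R
def plan(pos,yaw,n,p0=None,rpy=None):
    o=env.get_obs();p=np.array(o["tool_pos"] if p0 is None else p0);r=R.from_euler("xyz",o["tcp_rot"] if rpy is None else rpy,degrees=True)
    rt=R.from_euler("xyz",[180,0,yaw],degrees=True);w=(r.inv()*rt).as_rotvec()/n;st=(np.array(pos)-p)/n
    rows=[]
    for i in range(n):
        rows.append([float(x) for x in np.round(np.r_[r.inv().apply(st),w],4)]);r=r*R.from_rotvec(w)
    print(rows)
if __name__=="__main__":
    a=[float(x) for x in sys.argv[1:]];plan(a[:3],a[3],int(a[4]))
E
python3 go.py 0.574 0.2755 0.19 180 10
python3 - <<'E'
from m import *
p("well",onz("side",(356.2,222.8),.04),onz("top",(299.4,246),.04),two((356.2,222.8),(299.4,246))[0])
# bar axis, top view
_,a,mm=blob(t,(440,258,36,20),(0,0,0),(45,45,45),False)
ys,xs=np.nonzero(mm);print(a,xs.min()+440,xs.max()+440)
P=np.array([onz("top",(x+440,y+258),.079) for x,y in zip(xs,ys)])
p("bar c",P.mean(0),P.min(0),P.max(0));l=cv2.fitLine(P[:,:2].astype(np.float32),1,0,.01,.01).ravel();print("bar dir deg from y",np.degrees(np.arctan2(-l[0]*np.sign(l[1]),abs(l[1]))))
# plate lower (-x) edge, left part
g=cv2.cvtColor(t,cv2.COLOR_BGR2HSV);E=[]
for x in range(375,428):
    col=np.nonzero((g[240:285,x,1]<40)&(g[240:285,x,2]>90))[0]
    if len(col):E.append(onz("top",(x,240+col.max()+.5),.012)[:2])
E=np.array(E);k=np.polyfit(E[:,1],E[:,0],1);print("edge slope deg",-np.degrees(np.arctan(k[0])),E[0],E[-1])
E
```

```text
[[-0.0413, -0.009, 0.0023, -0.0002, -0.0, -0.0417], [-0.0409, -0.0107, 0.0023, -0.0002, -0.0, -0.0417], [-0.0404, -0.0124, 0.0023, -0.0002, -0.0, -0.0417], [-0.0399, -0.0141, 0.0023, -0.0002, -0.0, -0.0417], [-0.0393, -0.0158, 0.0023, -0.0002, -0.0, -0.0417], [-0.0386, -0.0174, 0.0023, -0.0002, -0.0, -0.0417], [-0.0378, -0.019, 0.0023, -0.0002, -0.0, -0.0417], [-0.037, -0.0205, 0.0023, -0.0002, -0.0, -0.0417], [-0.0361, -0.0221, 0.0023, -0.0002, -0.0, -0.0417], [-0.0352, -0.0235, 0.0023, -0.0002, -0.0, -0.0417]]
well [0.53   0.0025 0.04  ] [ 0.5314 -0.0012  0.04  ] [ 0.5312 -0.0011  0.0354]
117 444 469
bar c [ 0.4905 -0.3571  0.079 ] [ 0.4856 -0.3852  0.079 ] [ 0.4953 -0.3283  0.079 ]
bar dir deg from y 1.0047251
edge slope deg 2.614974426696459 [ 0.4843884  -0.18384691] [ 0.49142783 -0.30996579]
```

Call:
drive_tool:
  motion:
    - [-0.0413,-0.009,0.0023,0,0,-0.0417]
    - [-0.0409,-0.0107,0.0023,0,0,-0.0417]
    - [-0.0404,-0.0124,0.0023,0,0,-0.0417]
    - [-0.0399,-0.0141,0.0023,0,0,-0.0417]
    - [-0.0393,-0.0158,0.0023,0,0,-0.0417]
  hand: 0.1
  force: 30

```text
time_s: 0.72
tool_pos: [0.4043, 0.3999, 0.202]
tcp_rot: [-180.0, -0.0, 168.1]
ft_force: [0.3, 1.0, 0.1]
grip_width: 0.551
```

Call:
drive_tool:
  motion:
    - [-0.0386,-0.0174,0.0023,0,0,-0.0417]
    - [-0.0378,-0.019,0.0023,0,0,-0.0417]
    - [-0.037,-0.0205,0.0023,0,0,-0.0417]
    - [-0.0361,-0.022,0.0023,0,0,-0.0417]
    - [-0.0352,-0.0235,0.0023,0,0,-0.0417]

```text
time_s: 1.35
tool_pos: [0.5751, 0.2751, 0.1904]
tcp_rot: [-180.0, -0.1, -179.9]
ft_force: [0.2, 0.5, -1.0]
grip_width: 0.55
```

Call:
drive_tool:
  motion:
    - [0,0,0,0,0,0]
    - [0,0,0,0,0,0]
    - [0,0,0,0,0,0]
    - [0,0,0,0,0,0]
    - [0,0,0,0,0,0]

```text
time_s: 1.98
tool_pos: [0.5739, 0.2766, 0.1912]
tcp_rot: [180.0, 0.0, -179.9]
ft_force: [-0.8, 0.4, -0.6]
grip_width: 0.555
```

Call:
drive_tool:
  motion:
    - [0,0,0.025,0,0,0]
    - [0,0,0.025,0,0,0]
    - [0,0,0.025,0,0,0]
    - [0,0,0.02,0,0,0]
    - [0,0,0.009,0,0,0]

```text
time_s: 2.6
tool_pos: [0.5736, 0.2761, 0.0858]
tcp_rot: [-180.0, -0.1, -180.0]
ft_force: [0.8, 0.4, -0.6]
grip_width: 0.549
```

Call:
drive_tool:
  motion:
    - [0,0,0,0,0,0]
    - [0,0,0,0,0,0]
    - [0,0,0,0,0,0]
    - [0,0,0,0,0,0]
    - [0,0,0,0,0,0]
  hand: -1
  force: 30

```text
time_s: 3.22
tool_pos: [0.5746, 0.2763, 0.0876]
tcp_rot: [180.0, 0.1, -180.0]
ft_force: [-0.4, 0.5, 2.0]
grip_width: 0.174
```

Call:
drive_tool:
  motion:
    - [0,0,0,0,0,0]
    - [0,0,0,0,0,0]
    - [0,0,0,0,0,0]
    - [0,0,0,0,0,0]
    - [0,0,0,0,0,0]

```text
time_s: 3.85
tool_pos: [0.5746, 0.2763, 0.0875]
tcp_rot: [180.0, 0.1, -180.0]
ft_force: [-0.1, -1.3, 5.2]
grip_width: 0.169
```

Call:
drive_tool:
  motion:
    - [0,0,-0.01,0,0,0]
    - [0,0,-0.015,0,0,0]
    - [0,0,-0.02,0,0,0]
    - [0,0,-0.02,0,0,0]
    - [0,0,-0.01,0,0,0]

```text
time_s: 4.47
tool_pos: [0.5746, 0.2763, 0.1637]
tcp_rot: [179.9, 0.1, -180.0]
ft_force: [0.4, -0.0, -0.6]
grip_width: 0.169
```

Call:
drive_tool:
  motion:
    - [0.003,-0.02,0,0,0,0]
    - [0.007,-0.045,0,0,0,0]
    - [0.007,-0.045,0,0,0,0]
    - [0.007,-0.045,0,0,0,0]
    - [0.007,-0.045,0,0,0,0]

```text
time_s: 5.1
tool_pos: [0.5415, 0.0735, 0.161]
tcp_rot: [-180.0, -0.1, 180.0]
ft_force: [0.2, -0.3, -0.3]
grip_width: 0.168
```

Call:
drive_tool:
  motion:
    - [0.006,-0.04,0,0,0,0]
    - [0.005,-0.03,0,0,0,0]
    - [0,-0.006,0,0,0,0]
    - [0,0,0,0,0,0]
    - [0,0,0,0,0,0]

```text
time_s: 5.72
tool_pos: [0.5322, 0.0009, 0.1617]
tcp_rot: [180.0, -0.0, -179.9]
ft_force: [0.1, 0.9, -1.2]
grip_width: 0.171
```

```bash
python3 - <<'E'
from h import *
o=env.get_obs();print(o["tool_pos"],o["ft_force"],o["grip_width"])
s,_=grab("side");t,_=grab("top");cv2.imwrite("pics/side1.png",s);cv2.imwrite("pics/top1.png",t)
P=o["tool_pos"]+[0,0,-.082]
print("expected tip",proj("side",P),proj("top",P),"btn",proj("side",[.531,0,.035]))
f=lambda im,x,y,w,h:cv2.resize(im[y:y+h,x:x+w],(400,400),interpolation=cv2.INTER_CUBIC)
cv2.imwrite("pics/crop3.png",np.hstack([f(s,310,150,100,100),f(t,250,190,100,100)]))
E
```

```text
[0.5322366  0.00085618 0.16169566] [ 0.10776766  0.94887954 -1.178715  ] 0.17127432871859583
expected tip [[356.69068717 209.88332964]] [[297.94871606 245.16870506]] btn [[355.93252779 223.29203273]]
```

View pics/crop3.png

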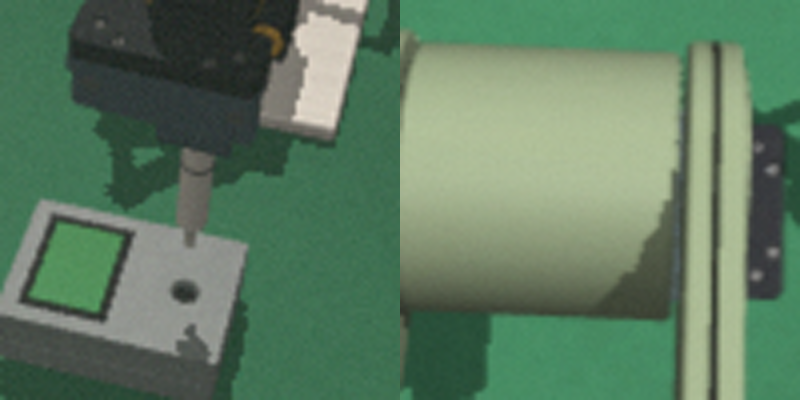

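The side crop shows the tip at (357.5,211) above the well at (356.2,222.8). Projecting it straight down gives column ≈356.1, so it's aligned. Descending.

Call:
drive_tool:
  motion:
    - [0.0005,-0.001,0.01,0,0,0]
    - [0,0,0.01,0,0,0]
    - [0,0,0.01,0,0,0]
    - [0,0,0.006,0,0,0]
    - [0,0,0.004,0,0,0]

```text
time_s: 6.45
tool_pos: [0.5318, -0.0009, 0.1214]
tcp_rot: [180.0, -0.0, -180.0]
ft_force: [0.4, 0.9, -0.6]
grip_width: 0.171
```

Call:
drive_tool:
  motion:
    - [0,0,0.002,0,0,0]
    - [0,0,0.001,0,0,0]
    - [0,0,0.001,0,0,0]
    - [0,0,0,0,0,0]
    - [0,0,0,0,0,0]

```text
time_s: 7.08
tool_pos: [0.5319, -0.0009, 0.1181]
tcp_rot: [180.0, 0.0, -180.0]
ft_force: [0.6, -0.5, -0.7]
grip_width: 0.168
```

Call:
drive_tool:
  motion:
    - [0,0,0.001,0,0,0]
    - [0,0,0.001,0,0,0]
    - [0,0,0,0,0,0]
    - [0,0,0,0,0,0]
    - [0,0,0,0,0,0]

```text
time_s: 7.7
tool_pos: [0.532, -0.0009, 0.1161]
tcp_rot: [180.0, 0.0, -180.0]
ft_force: [-0.1, 0.6, 1.9]
grip_width: 0.169
```

Call:
drive_tool:
  motion:
    - [0,0,0.001,0,0,0]
    - [0,0,0.001,0,0,0]
    - [0,0,0,0,0,0]
    - [0,0,0,0,0,0]
    - [0,0,0,0,0,0]

```text
time_s: 8.32
tool_pos: [0.532, -0.0009, 0.1141]
tcp_rot: [180.0, 0.0, -180.0]
ft_force: [-0.3, 0.6, 2.8]
grip_width: 0.169
```

Force rises like the button spring, so it's pressing. Continuing until it hits the stop.

Call:
drive_tool:
  motion:
    - [0,0,0.001,0,0,0]
    - [0,0,0.0005,0,0,0]
    - [0,0,0,0,0,0]
    - [0,0,0,0,0,0]
    - [0,0,0,0,0,0]

```text
time_s: 8.95
tool_pos: [0.5322, -0.0009, 0.1134]
tcp_rot: [180.0, 0.1, -180.0]
ft_force: [-0.7, 0.4, 8.9]
grip_width: 0.168
```

Call:
drive_tool:
  motion:
    - [0,0,0.0005,0,0,0]
    - [0,0,0.0005,0,0,0]
    - [0,0,0,0,0,0]
    - [0,0,0,0,0,0]
    - [0,0,0,0,0,0]

```text
time_s: 9.57
tool_pos: [0.5324, -0.0009, 0.1132]
tcp_rot: [180.0, 0.1, -180.0]
ft_force: [-2.4, 0.6, 13.6]
grip_width: 0.165
```

Firm stop at 4 mm of travel with 13.6 N, well over 4.5 N. Now lifting out and returning to the hole.

Call:
drive_tool:
  motion:
    - [0,0,-0.005,0,0,0]
    - [0,0,-0.01,0,0,0]
    - [0,0,-0.0155,0,0,0]
    - [0,0,-0.01,0,0,0]
    - [0,0,-0.01,0,0,0]

```text
time_s: 10.2
tool_pos: [0.5318, -0.0009, 0.1627]
tcp_rot: [180.0, 0.0, -180.0]
ft_force: [0.3, -0.5, -0.8]
grip_width: 0.172
```

Call:
drive_tool:
  motion:
    - [-0.003,0.021,0,0,0,0]
    - [-0.007,0.045,0,0,0,0]
    - [-0.007,0.045,0,0,0,0]
    - [-0.007,0.045,0,0,0,0]
    - [-0.007,0.045,0,0,0,0]

```text
time_s: 10.82
tool_pos: [0.5629, 0.2016, 0.1623]
tcp_rot: [-180.0, 0.0, -180.0]
ft_force: [0.7, 0.0, -0.9]
grip_width: 0.167
```

Call:
drive_tool:
  motion:
    - [-0.006,0.04,0,0,0,0]
    - [-0.0055,0.03,0,0,0,0]
    - [0,0.006,0,0,0,0]
    - [0,0,0,0,0,0]
    - [0,0,0,0,0,0]

```text
time_s: 11.45
tool_pos: [0.5741, 0.2749, 0.1621]
tcp_rot: [-180.0, -0.0, 180.0]
ft_force: [-0.8, -0.2, -0.5]
grip_width: 0.168
```

```bash
python3 - <<'E'
from h import *
o=env.get_obs();print(o["tool_pos"],o["ft_force"],o["grip_width"])
s,_=grab("side");cv2.imwrite("pics/side2.png",s)
P=o["tool_pos"]+[0,0,-.082]
print("expected tip",proj("side",P),"hole",proj("side",[.574,.2757,.05]))
cv2.imwrite("pics/crop4.png",cv2.resize(s[260:380,230:350],(600,600),interpolation=cv2.INTER_CUBIC))
E
```

```text
[0.57411604 0.27488836 0.16207007] [-0.83411235 -0.2154166  -0.54087992] 0.1684937520998581
expected tip [[284.38814357 324.49536669]] hole [[285.65975396 332.46698847]]
```

View pics/crop4.png

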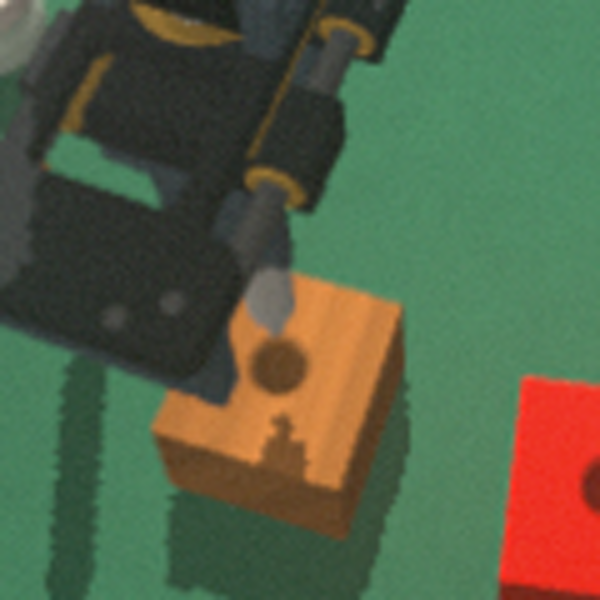

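The tip at (285.6,327) is over the hole at (285.8,333). The measured y is about 1 mm short of the original pose, so I'll add that and lower gently.

Call:
drive_tool:
  motion:
    - [-0.0003,0.001,0.01,0,0,0]
    - [0,0,0.01,0,0,0]
    - [0,0,0.01,0,0,0]
    - [0,0,0.008,0,0,0]
    - [0,0,0.007,0,0,0]

```text
time_s: 12.12
tool_pos: [0.5745, 0.2771, 0.1162]
tcp_rot: [-180.0, -0.0, -180.0]
ft_force: [-0.3, 0.3, -0.6]
grip_width: 0.168
```

Call:
drive_tool:
  motion:
    - [0,0,0.003,0,0,0]
    - [0,0,0.003,0,0,0]
    - [0,0,0.003,0,0,0]
    - [0,0,0.003,0,0,0]
    - [0,0,0,0,0,0]

```text
time_s: 12.75
tool_pos: [0.5745, 0.277, 0.1047]
tcp_rot: [-180.0, -0.0, -180.0]
ft_force: [1.0, -0.5, -0.9]
grip_width: 0.169
```

Call:
drive_tool:
  motion:
    - [0,0,0.005,0,0,0]
    - [0,0,0.005,0,0,0]
    - [0,0,0.004,0,0,0]
    - [0,0,0.0015,0,0,0]
    - [0,0,0,0,0,0]

```text
time_s: 13.38
tool_pos: [0.5744, 0.277, 0.0892]
tcp_rot: [-180.0, -0.0, -180.0]
ft_force: [0.7, -0.1, -1.4]
grip_width: 0.17
```

Call:
drive_tool:
  motion:
    - [0,0,0.001,0,0,0]
    - [0,0,0,0,0,0]
    - [0,0,0,0,0,0]
    - [0,0,0,0,0,0]
    - [0,0,0,0,0,0]

```text
time_s: 14.0
tool_pos: [0.5746, 0.2771, 0.0885]
tcp_rot: [-180.0, 0.0, -180.0]
ft_force: [-0.2, -1.6, 0.5]
grip_width: 0.166
```

Call:
drive_tool:
  motion:
    - [0,0,0,0,0,0]
    - [0,0,0,0,0,0]
    - [0,0,0,0,0,0]
    - [0,0,0,0,0,0]
    - [0,0,0,0,0,0]
  hand: 0.1

```text
time_s: 14.62
tool_pos: [0.5746, 0.2772, 0.0885]
tcp_rot: [180.0, 0.0, -180.0]
ft_force: [-0.3, -0.2, -0.1]
grip_width: 0.554
```

Call:
drive_tool:
  motion:
    - [0,0,-0.015,0,0,0]
    - [0,0,-0.03,0,0,0]
    - [0,0,-0.03,0,0,0]
    - [0,0,-0.03,0,0,0]
    - [0,0,-0.015,0,0,0]

```text
time_s: 15.25
tool_pos: [0.5753, 0.2775, 0.2114]
tcp_rot: [179.9, 0.2, -180.0]
ft_force: [0.2, 0.2, -0.1]
grip_width: 0.553
```

```bash
python3 go.py 0.49 -0.359 0.21 92 15
```

```text
[[0.0057, -0.0424, -0.0, 0.0003, 0.0001, 0.1024], [0.0013, -0.0428, 0.0, 0.0003, 0.0001, 0.1024], [-0.003, -0.0427, 0.0, 0.0003, 0.0001, 0.1024], [-0.0074, -0.0422, 0.0, 0.0003, 0.0001, 0.1024], [-0.0117, -0.0412, 0.0, 0.0003, 0.0001, 0.1024], [-0.0158, -0.0398, 0.0001, 0.0003, 0.0001, 0.1024], [-0.0198, -0.038, 0.0001, 0.0003, 0.0001, 0.1024], [-0.0236, -0.0357, 0.0001, 0.0003, 0.0001, 0.1024], [-0.0271, -0.0331, 0.0001, 0.0003, 0.0001, 0.1024], [-0.0304, -0.0302, 0.0001, 0.0003, 0.0001, 0.1024], [-0.0333, -0.0269, 0.0001, 0.0003, 0.0001, 0.1024], [-0.0359, -0.0234, 0.0001, 0.0003, 0.0001, 0.1024], [-0.0381, -0.0196, 0.0001, 0.0003, 0.0001, 0.1024], [-0.0399, -0.0156, 0.0001, 0.0003, 0.0001, 0.1024], [-0.0413, -0.0114, 0.0001, 0.0003, 0.0001, 0.1024]]
```

Call:
drive_tool:
  motion:
    - [0.0057,-0.0424,0,0,0,0.1024]
    - [0.0013,-0.0428,0,0,0,0.1024]
    - [-0.003,-0.0427,0,0,0,0.1024]
    - [-0.0074,-0.0422,0,0,0,0.1024]
    - [-0.0117,-0.0412,0,0,0,0.1024]

```text
time_s: 15.88
tool_pos: [0.5456, 0.0636, 0.2085]
tcp_rot: [-180.0, -0.0, 150.5]
ft_force: [0.8, 0.2, 0.8]
grip_width: 0.55
```

Call:
drive_tool:
  motion:
    - [-0.0158,-0.0398,0,0,0,0.1024]
    - [-0.0198,-0.038,0,0,0,0.1024]
    - [-0.0236,-0.0357,0,0,0,0.1024]
    - [-0.0271,-0.0331,0,0,0,0.1024]
    - [-0.0304,-0.0302,0,0,0,0.1024]

```text
time_s: 16.5
tool_pos: [0.5172, -0.1486, 0.2085]
tcp_rot: [-180.0, -0.0, 121.1]
ft_force: [0.5, 0.1, -0.5]
grip_width: 0.551
```

Call:
drive_tool:
  motion:
    - [-0.0333,-0.0269,0,0,0,0.1024]
    - [-0.0359,-0.0234,0,0,0,0.1024]
    - [-0.0381,-0.0196,0,0,0,0.1024]
    - [-0.0399,-0.0156,0,0,0,0.1024]
    - [-0.0413,-0.0114,0,0,0,0.1024]

```text
time_s: 17.12
tool_pos: [0.4889, -0.3608, 0.2083]
tcp_rot: [-180.0, -0.0, 91.8]
ft_force: [0.7, -0.2, -0.2]
grip_width: 0.555
```

```bash
python3 - <<'E'
from h import *
o=env.get_obs();print(o["tool_pos"],o["tcp_rot"])
s,_=grab("side");t,_=grab("top");cv2.imwrite("pics/side3.png",s);cv2.imwrite("pics/top3.png",t)
f=lambda im,x,y,w,h:cv2.resize(im[y:y+h,x:x+w],(400,400),interpolation=cv2.INTER_CUBIC)
cv2.imwrite("pics/crop5.png",np.hstack([f(s,330,60,120,120),f(s,225,280,100,100)]))
E
python3 go.py 0.49 -0.359 0.13 92 5
```

```text
[ 0.48887629 -0.36081194  0.20834375] [-1.79984962e+02 -3.00957439e-02  9.18033826e+01]
[[0.0009, 0.0003, 0.0156, -0.0001, 0.0003, -0.0009], [0.0009, 0.0003, 0.0156, -0.0001, 0.0003, -0.0009], [0.0009, 0.0003, 0.0156, -0.0001, 0.0003, -0.0009], [0.0009, 0.0003, 0.0156, -0.0001, 0.0003, -0.0009], [0.0008, 0.0003, 0.0156, -0.0001, 0.0003, -0.0009]]
```

View pics/crop5.png

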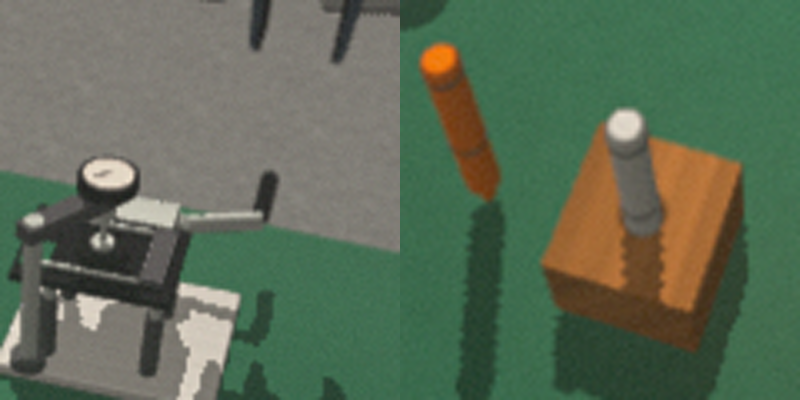

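The stylus stands upright in the wooden block (right crop, 640,180) and the fingers hang over the bar. Descending on the bar.

Call:
drive_tool:
  motion:
    - [0,0.001,0.03,0,0,0]
    - [0,0,0.03,0,0,0]
    - [0,0,0.02,0,0,0]
    - [0,0,0.01,0,0,0]
    - [0,0,0.01,0,0,0]

```text
time_s: 17.85
tool_pos: [0.4908, -0.3593, 0.1085]
tcp_rot: [180.0, 0.0, 92.0]
ft_force: [0.1, 0.0, 1.4]
grip_width: 0.551
```

Call:
drive_tool:
  motion:
    - [0,0,0.01,0,0,0]
    - [0,0,0.01,0,0,0]
    - [0,0,0.01,0,0,0]
    - [0,0,0.01,0,0,0]
    - [0,0,0.008,0,0,0]

```text
time_s: 18.48
tool_pos: [0.4903, -0.3595, 0.0597]
tcp_rot: [-180.0, -0.0, 92.0]
ft_force: [-0.3, 0.1, 0.4]
grip_width: 0.552
```

Call:
drive_tool:
  motion:
    - [0,0,0,0,0,0]
    - [0,0,0,0,0,0]
    - [0,0,0,0,0,0]
    - [0,0,0,0,0,0]
    - [0,0,0,0,0,0]
  hand: -1
  force: 30

```text
time_s: 19.1
tool_pos: [0.49, -0.3596, 0.0607]
tcp_rot: [-180.0, 0.0, 92.1]
ft_force: [-2.0, -1.4, 1.5]
grip_width: 0.145
```

Call:
drive_tool:
  motion:
    - [0,0,0,0,0,0]
    - [0,0,0,0,0,0]
    - [0,0,0,0,0,0]
    - [0,0,0,0,0,0]
    - [0,0,0,0,0,0]

```text
time_s: 19.73
tool_pos: [0.49, -0.3596, 0.0606]
tcp_rot: [-180.0, 0.0, 92.0]
ft_force: [-5.3, -1.6, 4.9]
grip_width: 0.149
```

```bash
python3 - <<'E'
import numpy as np
p=.27+np.linspace(0,1.3008,21);d=np.diff(np.c_[-.09*np.cos(p),-.09*np.sin(p)],axis=0)
for i in range(0,20,5):print(np.round(d[i:i+5],4).tolist(),d[:i+5].sum(0))
E
```

```text
[[0.0017, -0.0056], [0.0021, -0.0055], [0.0025, -0.0053], [0.0028, -0.0051], [0.0031, -0.005]] [ 0.01221611 -0.02645486]
[[0.0034, -0.0047], [0.0037, -0.0045], [0.004, -0.0043], [0.0043, -0.004], [0.0045, -0.0037]] [ 0.03224421 -0.04762012]
[[0.0048, -0.0034], [0.005, -0.0031], [0.0052, -0.0027], [0.0053, -0.0024], [0.0055, -0.002]] [ 0.05798485 -0.06127709]
[[0.0056, -0.0017], [0.0057, -0.0013], [0.0058, -0.0009], [0.0058, -0.0006], [0.0058, -0.0002]] [ 0.08673971 -0.06599417]
```

Call:
drive_tool:
  motion:
    - [0,0.0017,-0.0056,0,0,0]
    - [0,0.0021,-0.0055,0,0,0]
    - [0,0.0025,-0.0053,0,0,0]
    - [0,0.0028,-0.0051,0,0,0]
    - [0,0.0031,-0.005,0,0,0]
  force: 40

```text
time_s: 20.35
tool_pos: [0.5001, -0.3591, 0.0857]
tcp_rot: [-179.6, -0.1, 92.1]
ft_force: [-8.1, -3.6, -3.1]
grip_width: 0.143
```

Call:
drive_tool:
  motion:
    - [0,0.0034,-0.0047,0,0,0]
    - [0,0.0037,-0.0045,0,0,0]
    - [0,0.004,-0.0043,0,0,0]
    - [0,0.0043,-0.004,0,0,0]
    - [0,0.0045,-0.0037,0,0,0]

```text
time_s: 20.98
tool_pos: [0.5171, -0.3584, 0.1078]
tcp_rot: [-179.3, -0.1, 92.1]
ft_force: [-15.8, -2.7, 6.1]
grip_width: 0.144
```

Call:
drive_tool:
  motion:
    - [0,0,0,0,0,0]
    - [0,0,0,0,0,0]
    - [0,0,0,0,0,0]
    - [0,0,0,0,0,0]
    - [0,0,0,0,0,0]

```text
time_s: 21.6
tool_pos: [0.5176, -0.3583, 0.1082]
tcp_rot: [-179.4, -0.1, 92.1]
ft_force: [-15.0, -2.6, 6.7]
grip_width: 0.145
```

```bash
python3 - <<'E'
from h import *
o=env.get_obs();print(o["tool_pos"],o["tcp_rot"],o["ft_force"])
s,_=grab("side");t,_=grab("top");cv2.imwrite("pics/side4.png",s);cv2.imwrite("pics/top4.png",t)
cv2.imwrite("pics/crop6.png",np.hstack([cv2.resize(a,(400,400),interpolation=cv2.INTER_CUBIC) for a in(s[60:180,320:440],t[180:300,380:500])]))
E
```

```text
[ 0.51757799 -0.35831779  0.10823939] [-1.79405647e+02 -9.26829938e-02  9.20662729e+01] [-15.04378715  -2.59340045   6.65971836]
```

View pics/crop6.png

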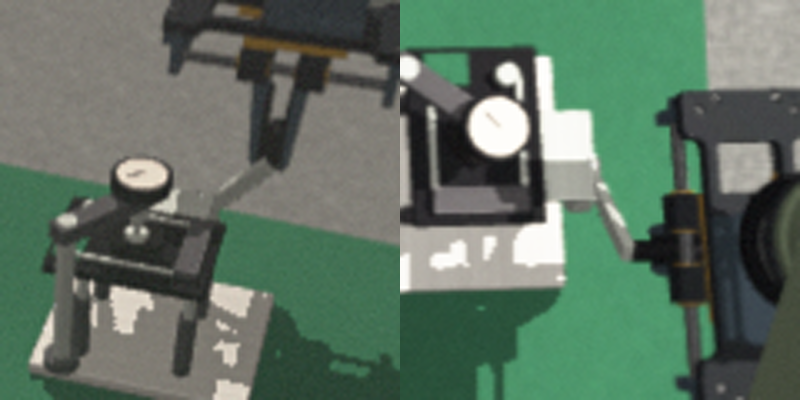

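```bash
python3 - <<'E'
from m import *
p("rest",*two((409,125.),(443.4,267.5))); p("now",*two((401,107.4),(449.6,254.4)))
for z in(.079,):
  for u in((450,267.2),(460,267.2)):p("rest bar line",onz("top",u,z))
for z in(.118,.123,.128):p("now bar line",onz("top",(455,254.6),z))
t4=cv2.imread("pics/top4.png");s4=cv2.imread("pics/side4.png")
# bar rows by column (dark)
g=cv2.cvtColor(t4,cv2.COLOR_BGR2GRAY)
for x in range(449,457):p(str(x),g[246:264,x])
f=lambda a:cv2.resize(a,(400,400),interpolation=cv2.INTER_CUBIC)
cv2.imwrite("pics/crop7.png",np.hstack([f(s4[75:135,375:435]),f(t4[215:275,415:475])]))
E
```

```text
rest [ 0.4868 -0.3276  0.0779] 0.0041
now [ 0.5154 -0.3252  0.1268] 0.0047
rest bar line [ 0.4898 -0.342   0.079 ]
rest bar line [ 0.4902 -0.3647  0.079 ]
now bar line [ 0.5176 -0.3398  0.118 ]
now bar line [ 0.5176 -0.338   0.123 ]
now bar line [ 0.5175 -0.3361  0.128 ]
449 [126 125 128 125 131 130 138 140 126 114  94  88  93 121 124 122 126 125]
450 [128 127 127 127 126 121  69  75  57  46  34  38  68 119 125 124 125 124]
451 [128 127 127 125 127 118  45  29  28  25  23  25  64 117 122 126 122 125]
452 [130 129 129 131 129 116  40  20  25  22  16  26  63 120 126 125 125 124]
453 [126 128 128 126 127 115  42  20  22  22  20  26  63 119 125 125 125 125]
454 [130 125 105  82 105 107  39  23  20  21  19  24  62 114 120 123 125 126]
455 [125 105  60  47  41  38  21  20  20  25  21  20  40  58  66  95 123 127]
456 [123  86  47  40  31  20  16  19  23  23  19  16  18  29  43  65 106 124]
```

View pics/crop7.png

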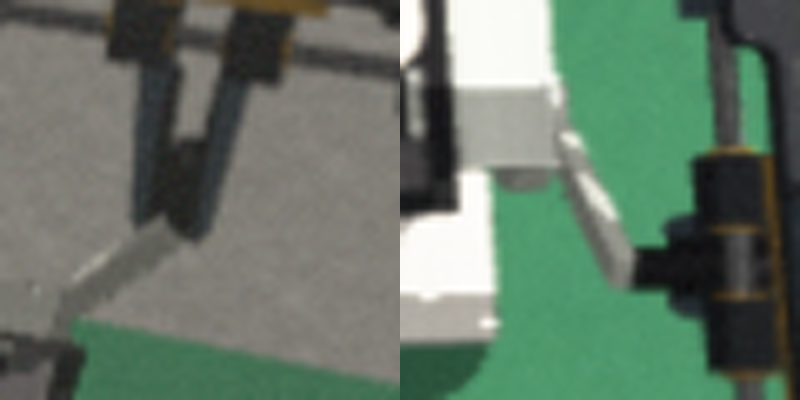

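Camera and tool agree that the bar is at x≈0.5176. The force shows I'm pulling slightly inside the true arc, so I'll continue on the arc fitted to the measured points (centre x≈0.578).

Call:
drive_tool:
  motion:
    - [0,0.0044,-0.0043,0,0,0]
    - [0,0.0048,-0.0039,0,0,0]
    - [0,0.0051,-0.0035,0,0,0]
    - [0,0.0054,-0.003,0,0,0]
    - [0,0.0058,-0.0024,0,0,0]

```text
time_s: 22.32
tool_pos: [0.5438, -0.3572, 0.1264]
tcp_rot: [-179.5, -0.1, 92.0]
ft_force: [-13.7, 1.2, 12.0]
grip_width: 0.142
```

Call:
drive_tool:
  motion:
    - [0,0,0,0,0,0]
    - [0,0,0,0,0,0]
    - [0,0,0,0,0,0]
    - [0,0,0,0,0,0]
    - [0,0,0,0,0,0]

```text
time_s: 22.95
tool_pos: [0.5445, -0.3572, 0.1268]
tcp_rot: [-179.6, -0.1, 92.0]
ft_force: [-13.0, -0.3, 11.8]
grip_width: 0.145
```

```bash
python3 - <<'E'
from m import *
p("arm end rest",onz("top",(438.4,227),.06))
s4,_=grab("side");t4,d=grab("top");cv2.imwrite("pics/side5.png",s4);cv2.imwrite("pics/top5.png",t4)
g=cv2.cvtColor(t4,cv2.COLOR_BGR2GRAY)
x=453;print(g[235:258,x],onz("top",(453,246),.125)[:2])
o=env.get_obs();print(o["tool_pos"])
x0,z0=o["tool_pos"][0],o["tool_pos"][2]
k=6
def draw(im,n,ox,oy):
    c=cv2.resize(im[oy:oy+65,ox:ox+65],None,fx=k,fy=k,interpolation=cv2.INTER_CUBIC)
    for P,col in(((.5767,-.327,.055),(0,0,255)),((.5875,-.327,.055),(255,0,0)),((x0,-.327,z0+.019),(255,255,0)),((x0,-.327,z0+.012),(0,255,255))):
        u=(proj(n,P)[0]-[ox,oy]+.5)*k;cv2.circle(c,tuple(int(v) for v in u),3,col,-1)
    return c
cv2.imwrite("pics/crop8.png",np.hstack([draw(s4,"side",360,80),draw(t4,"top",415,210)]))
E
```

```text
arm end rest [ 0.5812 -0.3246  0.06  ]
[131 132 130 122  41  21  22  21  18  24  59 122 130 130 132 127 128 126
 128 128 129 127 128] [ 0.53573203 -0.33353646]
[ 0.54452214 -0.35722535  0.12679423]
```

View pics/crop8.png

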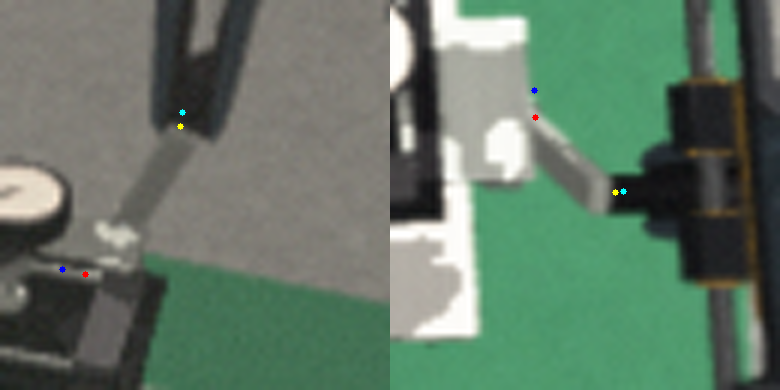

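The crop shows the lever hub near the nominal axis (red, ≈0.577), not the far fit (blue). The bar sits about 7 mm lower in the fingers (yellow). That matches it rolling on the loaded pad: 7 mm radius × 0.93 rad. Upright should then be TCP x≈0.577, z≈0.135.

Call:
drive_tool:
  motion:
    - [0,0.0031,-0.0016,0,0,0]
    - [0,0.0031,-0.0015,0,0,0]
    - [0,0.0032,-0.0013,0,0,0]
    - [0,0.0032,-0.0012,0,0,0]
    - [0,0.0032,-0.001,0,0,0]

```text
time_s: 23.68
tool_pos: [0.5609, -0.3564, 0.1327]
tcp_rot: [-179.6, -0.1, 92.0]
ft_force: [-10.9, 0.3, 5.7]
grip_width: 0.139
```

Call:
drive_tool:
  motion:
    - [0,0.0032,-0.0008,0,0,0]
    - [0,0.0032,-0.0007,0,0,0]
    - [0,0.0032,-0.0006,0,0,0]
    - [0,0.0032,-0.0005,0,0,0]
    - [0,0.0032,-0.0004,0,0,0]

```text
time_s: 24.3
tool_pos: [0.5773, -0.3557, 0.1353]
tcp_rot: [-179.7, -0.1, 92.0]
ft_force: [-8.7, 0.7, 3.7]
grip_width: 0.149
```

Call:
drive_tool:
  motion:
    - [0,0,0,0,0,0]
    - [0,0,0,0,0,0]
    - [0,0,0,0,0,0]
    - [0,0,0,0,0,0]
    - [0,0,0,0,0,0]

```text
time_s: 24.92
tool_pos: [0.5774, -0.3557, 0.1353]
tcp_rot: [-179.7, -0.1, 92.0]
ft_force: [-8.8, -0.7, 5.6]
grip_width: 0.141
```

```bash
python3 - <<'E'
from m import *
s4,_=grab("side");t4,d=grab("top")
g=cv2.cvtColor(t4,cv2.COLOR_BGR2GRAY).astype(float)
for x in range(452,458):
    c=g[215:245,x];print(x,c.astype(int))
o=env.get_obs();print(o["tool_pos"],o["ft_force"])
k=6
def draw(im,n,ox,oy):
    c=cv2.resize(im[oy:oy+65,ox:ox+65],None,fx=k,fy=k,interpolation=cv2.INTER_CUBIC)
    for P,col in(((.577,-.327,.055),(0,0,255)),((.577,-.327,.145),(255,255,0)),((.577,-.329,.1),(0,255,255))):
        u=(proj(n,P)[0]-[ox,oy]+.5)*k;cv2.circle(c,tuple(int(v) for v in u),3,col,-1)
    return c
cv2.imwrite("pics/crop9.png",np.hstack([draw(s4,"side",350,75),draw(t4,"top",415,195)]))
E
```

```text
452 [130 130 130 129 127 127 128 121  65  31  32  35  33  35  66 124 132 128
 129 130 130 130 127 129 126 129 127 127 129 130]
453 [130 129 129 131 130 126 127 119  60  26  22  22  20  20  54 121 129 131
 131 131 129 130 130 132 130 129 129 128 127 130]
454 [127 129 129 128 128 128 125 120  58  27  21  21  23  23  52 123 130 131
 130 131 130 133 132 132 129 126 128 129 128 128]
455 [127 125 128 125 128 127 126 120  58  25  25  20  21  21  51 123 129 129
 131 130 131 130 130 133 131 131 131 130 128 127]
456 [128 127 124 127 123 109  93 111  54  25  23  18  19  22  54 123 127 126
 130 129 130 129 132 131 130 131 130 130 131 128]
457 [126 126 125 122  93  62  51  53  28  20  22  21  20  20  49 112  93  90
 124 128 130 130 130 130 130 131 132 131 130 130]
[ 0.57740539 -0.35570052  0.13532985] [-8.96952384 -0.30126574  5.56523634]
```

View pics/crop9.png

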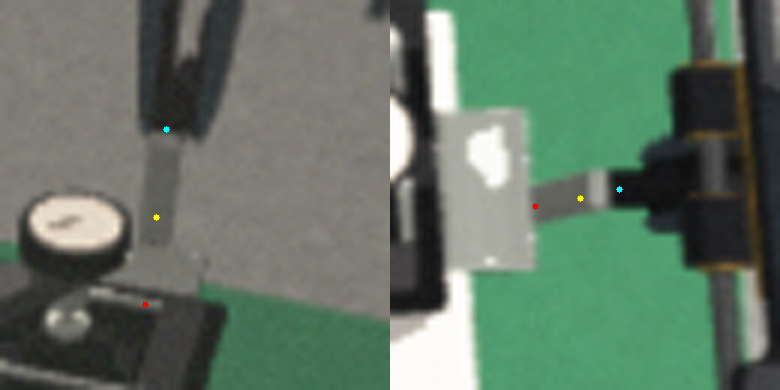

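```bash
python3 - <<'E'
from m import *
g=255-cv2.cvtColor(t,cv2.COLOR_BGR2GRAY).astype(float)
for x in(447,450,454,458):
    c=np.clip(g[258:276,x]-140,0,None);r=258+(c*np.arange(18)).sum()/c.sum();p(str(x),r,onz("top",(x,r),.079)[:2])
p("now",onz("top",(454,226.0),.145),onz("top",(454,226.1),.145))
E
```

```text
447 267.1827 [ 0.4897 -0.3352]
450 267.0 [ 0.4902 -0.342 ]
454 266.9601 [ 0.4905 -0.3511]
458 266.8865 [ 0.4908 -0.3601]
now [ 0.5771 -0.3298  0.145 ] [ 0.5768 -0.3298  0.145 ]
```

Camera and tool agree that the bar is 0.7 mm (0.008 rad) past upright. I'll trim that off and hold.

Call:
drive_tool:
  motion:
    - [0,-0.0007,0,0,0,0]
    - [0,0,0,0,0,0]
    - [0,0,0,0,0,0]
    - [0,0,0,0,0,0]
    - [0,0,0,0,0,0]

```text
time_s: 25.65
tool_pos: [0.5769, -0.3557, 0.1353]
tcp_rot: [-179.7, -0.1, 92.0]
ft_force: [-7.6, 1.3, 5.0]
grip_width: 0.141
```

Call:
drive_tool:
  motion:
    - [0,0,0,0,0,0]
    - [0,0,0,0,0,0]
    - [0,0,0,0,0,0]
    - [0,0,0,0,0,0]
    - [0,0,0,0,0,0]

```text
time_s: 26.28
tool_pos: [0.5769, -0.3557, 0.1354]
tcp_rot: [-179.7, -0.1, 92.0]
ft_force: [-7.7, -0.3, 5.3]
grip_width: 0.145
```

```bash
python3 -c "
from h import *
o=env.get_obs();print(o['time_s'],o['tool_pos'],o['ft_force'],o['grip_width']);print(env.finish_job())"
```

```text
26.275 [ 0.57686042 -0.35573945  0.13535424] [-7.65412125 -0.32084206  5.27927898] 0.14457482134253397
the job is handed in; nothing more can be done
None
```

I did the job in the order asked and handed it in at 26.3 s. No verdict is reported back.

- **Zero button:** I took the metal stylus from the wooden block and pressed the button to its stop. It travelled about 4 mm and the force rose to 13.6 N, against 4.5 N for all the way in.
- **Stylus:** I lowered it back into its hole with no resistance. A later picture shows it standing upright in the wooden block.
- **Lever:** I swung it up by the side bar and am holding it there with a 40 N grip. The fingers are at x = 0.5769 m, against 0.5767 m worked out for upright, so within about 0.003 rad. That target uses the task's 90 mm radius and 0.27 rad rest angle. Top-camera positions of the bar, taken before a final 0.7 mm trim, agreed with the arm's reading.
- **Not touched:** the jar, ring, bracket, orange stylus and red block.

**Disagreement:** midway through the swing, the bar no longer followed the planned arc, and the wrist force rose to about 18 N. A freely fitted circle gave a radius of about 100 mm instead of 90 mm. The pictures fitted the stated axis, and the offset matched the bar rolling down the pads. It now sits about 9 mm lower in the fingers, still gripped. I didn't measure the stage height directly.

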